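# Swipe the dimmer of a newly built lamp

### The arm

A 6-joint arm with a two-finger parallel gripper is mounted at the origin on the work surface. World frame = base frame: x ahead of the robot, y to its left, z up, the work surface at z = 0. Lengths are in mm, angles in rad, forces in N, time in s.
With the tool pointing down it reaches from about 275 to 750 mm from the base axis. Payload 10.2 kg.
Tool frame: the origin (TCP) lies between the finger pads, 19 mm behind the fingertips; this is the grasp point; z points along the fingers, y is the line along which they close (so a half turn about z gives the same grasp; the last joint's range is limited). The gripper opens to 85 mm and grips with 20 to 120 N. Pads are 22 mm wide; open, the fingers measure 114 mm over their backs; the gripper's body (76 mm by 85 mm) begins 54 mm behind the grasp point. The pads swing forward as they close: fully open they stand 13 mm farther back than shut.
Start: joints at [1.084, 0.313, 1.498, -0, 1.331, -0.223], TCP at [136.907, 506.841, 249.994] pointing down, gripper open.
Joint ranges: [-2.94, 2.94], [-0.97, 2.17], [0.19, 2.56], [-1.23, 4.37], [0.02, 3.11], [-2.88, 2.88]. Speed limits (rad/s): [2.39, 2.39, 3.01, 3.14, 3.14, 3.14].

### API

Orientations are given as a unit quaternion [w, x, y, z].
In Python, from rig import * gives the robot as it stands.
- The arm moves only by the shell command python3 -m handwheel 'ROWS' [FORCE]. ROWS is JSON, a list that holds one entry, the list of rows, each a list of 7 numbers: the shift along the world's x, y, z in mm, then the turn, a rotation vector about the world's x, y, z in degrees, then the opening, from -1 (shut) to 1 (fully open). A call has 1 to 8 rows; each row shifts and turns the commanded pose from where the row before left it; what a row does not reach is not made up. A row lasts 1/8 s, in which the tool goes at most 62.5 mm and 10.7 degrees, less where a joint would pass 70% of its speed; a pose out of reach is approached as far as the arm can. A call is refused whole if a number of a shift passes 62.5 or a number of a turn 10.7, either way. A call with a gripper value outside its range is refused whole. The fingers move at their own pace and stop on an object; FORCE is the grip in N (left out, the last holds). Time passes only in rows, so rows that do not move let the fingers close. It gives the time, the measured TCP pose, the force, the opening and the grip force at its end, in the units of the state.
- sense(): the state, without advancing time (a new reading comes with each control period).
- capture(name): name is "scene" or "top"; returns a dict with "image" (384x512x3 uint8, red, green, blue), "fx", "fy", "cx", "cy" (pixels), "rvec" (rotation vector, rad) and "tvec" (3), from world to camera coordinates, as OpenCV has them. Camera axes: x right, y down, z forward; pixel columns grow to the right and rows downward; lengths in mm; the calibration is good to about 2 mm. A picture is of the moment at which its call begins. There is no depth.
- finish_job(): hands the job in; it is judged then, once.
The state is a dict: "time_s": time; "joints": joint angles; "dq": joint speeds; "tau": joint torques, N m; "eef_pos": TCP position; "ee_rot": TCP orientation; "force": force on the tool from outside, world axes, zero at the start; "wrist_torque": the same for the moment, N m; "grip_width": opening from 0.0 (shut) to 1.0 (fully open); "grip_force": force on a finger pad.
Only numpy, scipy, OpenCV 4.12 (cv2) and the standard library are available. Lean on these libraries where they do the work, as an engineer would, in place of code of your own. Each camera call takes 0.05 s, during which the arm holds its last target. There are 200 camera calls.

### The job

Try out the dimmer of the newly assembled lamp: set the fingertips lightly on the smallest dot of the curved rubber strip on its base and slide along the strip through every dot to the largest one, pressing gently all the way and not letting the strip spring back in between. Finish with the fingertips still resting on the largest dot, holding the strip lightly pressed. Do not grip, lift or shove the lamp, and leave the other things on the table alone.

Things in the scene. Friction and masses are not known exactly. Their poses are not given: they have to be found in the camera images.
- lamp: Yellow plastic desk lamp lying flat and loose on the table, 0.5 to 1.1 kg: a base box 150 x 170 x 34 mm (x, y, z), a short steel gooseneck leaving its +x side, and a flat lamp head 85 x 160 x 28 mm centred 222 mm along +x. Nothing of it is higher than 41 mm. Origin: centre of the base's underside; z up. On top of the base is a black rubber dimmer strip.
- dimmer (a joint): How far the dimmer strip is pushed down, in m: 0 at rest, 0.004 at its stop. The whole strip moves straight down on a spring, taking about 1 N to start, 2 N at 2 mm and 3.2 N at 4 mm, and comes back up by itself. It senses a touch once it is down 0.5 mm; beyond the stop the force rises steeply.
- mark1 (a point): Centre of the smallest of the five white dots on the dimmer strip (4 mm across), on the strip's top face, which is flat, level and 40 mm above the table at rest (6 mm proud of the base). z up, axes parallel to the lamp's. The dots grow steadily along the strip; dot 1 is at its -y end. The fingers' place is judged by the point midway between them (the TCP): work with the fingers shut.
- mark2 (a point): Centre of the second of the five white dots on the dimmer strip (6.5 mm across), on the strip's top face, which is flat, level and 40 mm above the table at rest (6 mm proud of the base). z up, axes parallel to the lamp's. The strip is 20 mm wide, an arc of 62 mm radius about the lamp's point (-30, 0) mm; the dots lie on its centre line, 30 degrees (32 mm) apart.
- mark3 (a point): Centre of the third of the five white dots on the dimmer strip (9 mm across), on the strip's top face, which is flat, level and 40 mm above the table at rest (6 mm proud of the base). z up, axes parallel to the lamp's.
- mark4 (a point): Centre of the fourth of the five white dots on the dimmer strip (11.5 mm across), on the strip's top face, which is flat, level and 40 mm above the table at rest (6 mm proud of the base). z up, axes parallel to the lamp's.
- mark5 (a point): Centre of the largest of the five white dots on the dimmer strip (14 mm across), on the strip's top face, which is flat, level and 40 mm above the table at rest (6 mm proud of the base). z up, axes parallel to the lamp's. The strip runs on 20 mm past each end dot.
- mid1 (a point): Point on the strip's centre line and top face, on the arc midway between dot 1 and dot 2.
- mid2 (a point): Point on the strip's centre line and top face, on the arc midway between dot 2 and dot 3.
- mid3 (a point): Point on the strip's centre line and top face, on the arc midway between dot 3 and dot 4.
- mid4 (a point): Point on the strip's centre line and top face, on the arc midway between dot 4 and dot 5.
- shell: Bystander: loose empty yellow lamp shell, an open box 85 x 85 x 32 mm. Origin: centre of its underside.
- battery: Bystander: loose blue battery pack, 70 x 40 x 21 mm, with a small white plug. Origin: centre of its underside.
- phone: Bystander: loose black phone, 150 x 72 x 9 mm. Origin: centre of its underside.

How it is judged (in metres and radians):
On the way, in this order (a step that is already met when the one before it is completed fails the run):
1. the fingertips press the strip at the smallest dot (within 10 mm, strip down at least 0.5 mm) (horizontal distance between the grasp point and mark1 below 0.01 m and value of joint dimmer above 0.0005 m and contact force between the fingers and lamp above 0.2 N), for 0.02 s.
2. the fingertips press the strip at the second dot (within 10 mm, strip down at least 0.5 mm) (horizontal distance between the grasp point and mark2 below 0.01 m and value of joint dimmer above 0.0005 m and contact force between the fingers and lamp above 0.2 N), for 0.02 s.
3. the fingertips press the strip at the third dot (within 10 mm, strip down at least 0.5 mm) (horizontal distance between the grasp point and mark3 below 0.01 m and value of joint dimmer above 0.0005 m and contact force between the fingers and lamp above 0.2 N), for 0.02 s.
4. the fingertips press the strip at the fourth dot (within 10 mm, strip down at least 0.5 mm) (horizontal distance between the grasp point and mark4 below 0.01 m and value of joint dimmer above 0.0005 m and contact force between the fingers and lamp above 0.2 N), for 0.02 s.
5. the fingertips press the strip at the largest dot (within 10 mm, strip down at least 0.5 mm) (horizontal distance between the grasp point and mark5 below 0.01 m and value of joint dimmer above 0.0005 m and contact force between the fingers and lamp above 0.2 N), for 0.02 s.
At the end, for the whole second after the job is handed in: The fingertips (TCP) rest within 10 mm, seen from above, of the largest dot, holding the strip down at least 0.5 mm with 0.3 to 10 N; the lamp is still, flat on the table and within 25 mm of where it started; the bystanders are within 15 mm of where they were (horizontal distance between the grasp point and mark5 below 0.01 m and value of joint dimmer above 0.0005 m and contact force between the fingers and lamp between 0.3 and 10 N and linear speed of lamp below 0.01 m/s and distance of lamp from where it was at the start of the episode below 0.025 m and height (world z) of lamp below 0.008 m and angle between lamp's own z axis and vertical below 0.08 rad and distance of each of shell, battery, phone from where it was at the start of the episode below 0.015 m); the arm keeps its last pose, push and grip.
It fails at once if the strip is let up (less than 0.2 mm down) while the fingertips are between the end dots, at or less than about 15 mm above it ((horizontal distance between the grasp point and mid1 below 0.006 m or horizontal distance between the grasp point and mark2 below 0.012 m or horizontal distance between the grasp point and mid2 below 0.009 m or horizontal distance between the grasp point and mark3 below 0.012 m or horizontal distance between the grasp point and mid3 below 0.009 m or horizontal distance between the grasp point and mark4 below 0.012 m or horizontal distance between the grasp point and mid4 below 0.006 m) and z of the grasp point in the frame of mark3 below 0.034 m and value of joint dimmer below 0.0002 m).
It fails at once if the lamp is pressed with more than 15 N (contact force between the fingers and lamp above 15 N).
It fails at once if the lamp is lifted more than 8 mm or tipped more than 0.12 rad (height (world z) of lamp above 0.008 m or angle between lamp's own z axis and vertical above 0.12 rad).
It fails at once if the lamp is shoved more than 25 mm (distance of lamp from where it was at the start of the episode above 0.025 m).
It fails at once if a bystander is moved more than 15 mm (distance of any of shell, battery, phone from where it was at the start of the episode above 0.015 m).
It also fails if it takes over 40 s, if anything falls off the work surface, if the arm or the gripper's body presses on something with over 40 N, if the wrist force passes 120 N, or if a joint passes its speed limit or range.

## Working session

There is one attempt and no reset: what is moved stays moved. The work goes in short steps, Python scripts to look and compute and a shell command to move; the robot and the scene stay as the last step left them, time stands still between calls to the robot, and variables do not carry over. Pictures are saved under pics/ and viewed, at most 10 in all, crops included, and the job is handed in when it is done.

```bash
ls; mkdir -p pics; python3 - <<'E'
from rig import *
import cv2
for n in("scene","top"):
    c=capture(n); cv2.imwrite(f"pics/{n}0.png",c["image"][:,:,::-1]); print(n,c["fx"],c["cx"],c["cy"],c["rvec"],c["tvec"])
s=sense();print(s["time_s"],s["eef_pos"],s["ee_rot"],s["force"],s["grip_width"])
E
```

```text
pics
scene 376.6357154090355 261.10746135591125 193.41724924508767 [ 0.97061582  2.38248999 -1.12162852] [ 295.54809878 -270.42906226 1515.24379814]
top 391.714698228588 260.34010094605264 194.01460492572173 [ 2.19012101 -2.16032506  0.08593375] [ 133.24632838  540.9821153  1142.7300313 ]
0.1 [136.79267496 506.65305458 249.48566234] [-2.24527666e-04  1.31512881e-01  9.91314282e-01 -5.53866336e-04] [-0.19773336  0.2075282   0.3508208 ] 0.9997608028339076
```

View pics/top0.png

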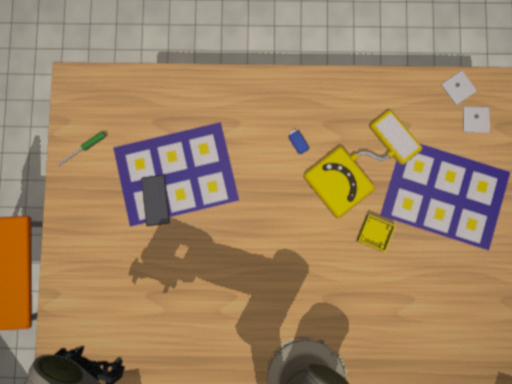

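View pics/scene0.png

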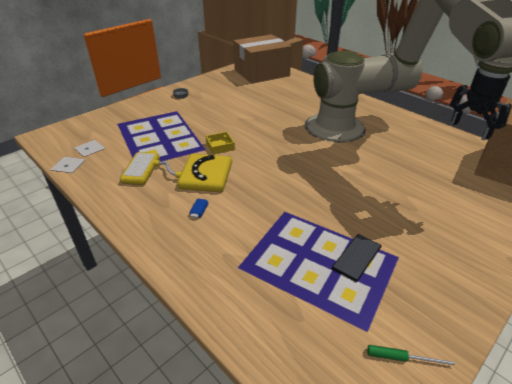

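Top view: the lamp base is at about (338,182), with the strip an arc from about (325,167) to (352,200) and the head to the upper right at (396,136). The shell is at (376,231), the battery at (299,141) and the phone at (155,200). Next I measure the dots.

```bash
cat > h.py <<'E'
from rig import *
import cv2, numpy as np
def ray(c,uv,z):
    R=cv2.Rodrigues(np.array(c["rvec"],float))[0]; t=np.array(c["tvec"],float).ravel()
    o=-R.T@t; d=R.T@np.array([(uv[0]-c["cx"])/c["fx"],(uv[1]-c["cy"])/c["fy"],1])
    return (o+d*(z-o[2])/d[2])
E
python3 - <<'E'
from h import *
for n,(x0,x1,y0,y1) in {"top":(295,385,135,225),"scene":(170,245,140,205)}.items():
    c=capture(n); im=np.ascontiguousarray(c["image"]); 
    hsv=cv2.cvtColor(im,cv2.COLOR_RGB2HSV)
    yel=np.zeros(im.shape[:2],np.uint8); yel[y0:y1,x0:x1]=cv2.inRange(hsv,(22,150,90),(35,255,255))[y0:y1,x0:x1]
    cs,_=cv2.findContours(yel,cv2.RETR_EXTERNAL,cv2.CHAIN_APPROX_NONE); b=max(cs,key=cv2.contourArea)
    fill=cv2.drawContours(np.zeros_like(yel),[b],-1,255,-1)
    ap=cv2.approxPolyDP(b,4,True).reshape(-1,2)
    print(n,"corners",[(tuple(map(int,p)),ray(c,p,34)[:2].round(0)) for p in ap])
    if n=="top":
        r=cv2.minAreaRect(b);print("rect",r,[ray(c,p,34)[:2].round() for p in cv2.boxPoints(r)],ray(c,r[0],34))
    # strip= non saturated/dark in the base, dots= bright unsat
    strip=cv2.bitwise_and(fill,cv2.bitwise_not(yel)); 
    k,l,st,ce=cv2.connectedComponentsWithStats(strip); j=1+np.argmax(st[1:,4]); 
    print("strip area",st[j],ce[j],ray(c,ce[j],40))
    m=((l==j)).astype(np.uint8)*255
    w=np.where(cv2.erode(m,np.ones((2,2)))>0,im.max(2),0); w2=((w>70)*255).astype(np.uint8)
    k,l,st,ce=cv2.connectedComponentsWithStats(w2)
    for i in range(1,k): print(st[i][4],ce[i].round(1),ray(c,ce[i],40)[:2].round(1))
    cr=cv2.resize(im[y0:y1,x0:x1],None,fx=6,fy=6,interpolation=cv2.INTER_CUBIC); cv2.imwrite(f"pics/{n}_crop.png",cr[:,:,::-1])
E
```

```text
top corners [((340, 146), array([685., -95.])), ((304, 174), array([599.,  12.])), ((336, 217), array([474., -82.])), ((374, 189), array([ 558., -194.])), ((355, 163), array([ 634., -139.])), ((355, 153), array([ 664., -139.])), ((349, 155), array([ 658., -121.]))]
rect ((340.96343994140625, 179.82928466796875), (56.84724807739258, 55.441688537597656), 51.34019470214844) [array([596.,  19.]), array([ 702., -109.]), array([ 571., -213.]), array([467., -85.])] [583.47747405 -97.08587639  34.        ]
strip area [323 163  33  38 308] [343.71428571 177.07142857] [ 591.00688041 -103.99668527   40.        ]
38 [328.7 166.9] [620.7 -59.9]
27 [339.3 167.9] [618.1 -91.2]
22 [348.4 173.8] [ 600.8 -117.7]
1 [353. 178.] [ 588.6 -131.3]
1 [354. 180.] [ 582.7 -134.2]
21 [353.2 184. ] [ 570.7 -131.7]
4 [355.  190.5] [ 551.8 -136.9]
19 [352.  195.7] [ 536.2 -128. ]
scene corners [((233, 141), array([ 406., -154.])), ((206, 140), array([ 472., -226.])), ((214, 158), array([ 524., -116.])), ((198, 170), array([605., -98.])), ((207, 178), array([611., -44.])), ((196, 178), array([636., -68.])), ((191, 166), array([ 608., -132.])), ((208, 155), array([ 527., -144.])), ((191, 154), array([ 566., -189.])), ((183, 170), array([ 640., -131.])), ((176, 171), array([ 659., -142.])), ((178, 187), array([703., -69.])), ((222, 190), array([616.,  35.])), ((231, 159), array([487., -72.])), ((214, 154), array([ 509., -135.])), ((233, 149), array([ 441., -114.]))]Traceback (most recent call last):
  File "<stdin>", line 14, in <module>
    return _wrapfunc(a, 'argmax', axis=axis, out=out, **kwds)
    return bound(*args, **kwds)
ValueError: attempt to get argmax of an empty sequence
```

View pics/top_crop.png

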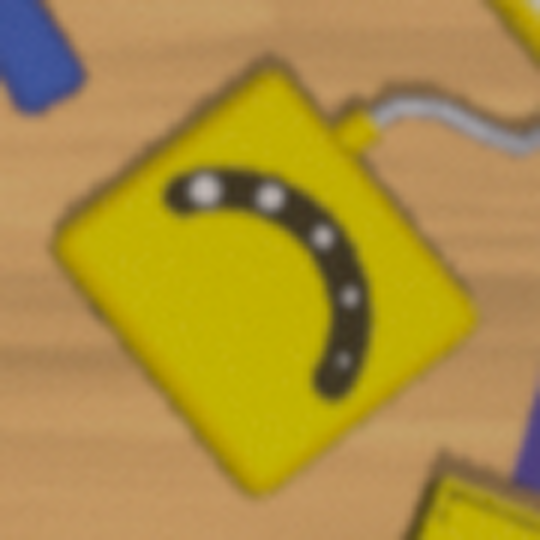

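The crop shows the dots clearly. Dot 5 is at (205,190), then (270,197), (322,237), (350,296), with dot 1 at (343,360); dividing by 6 and adding (295,135) gives image pixels. Next I fit the known arc to both views.

```bash
cat >> h.py <<'E'
A=np.radians(-60+30*np.arange(5)); M=np.c_[-30+62*np.cos(A),62*np.sin(A)]
def fit(P):
    a=M-M.mean(0); b=P-P.mean(0)
    th=np.arctan2((a[:,0]*b[:,1]-a[:,1]*b[:,0]).sum(),(a*b).sum())
    R=np.array([[np.cos(th),-np.sin(th)],[np.sin(th),np.cos(th)]]); return th,P.mean(0)-R@M.mean(0),R
def dots(c,seed,r=3):
    g=cv2.resize(np.ascontiguousarray(c["image"]).min(2).astype(np.float32),None,fx=1,fy=1); out=[]
    for u,v in seed:
        for _ in range(4):
            yy,xx=np.mgrid[int(v)-4:int(v)+6,int(u)-4:int(u)+6]
            w=np.clip(g[yy,xx]-55,0,None)*(np.hypot(xx-u,yy-v)<r); u,v=(w*xx).sum()/w.sum(),(w*yy).sum()/w.sum()
        out.append((u,v))
    return np.array(out)
E
python3 - <<'E'
from h import *
c=capture("top"); s=[(343,360),(350,296),(322,237),(270,197),(205,190)]
d=dots(c,[(295+(x-3)/6,135+(y-3)/6) for x,y in s]); P=np.array([ray(c,p,40)[:2] for p in d])
th,t,R=fit(P); print(d.round(1),P.round(1),"\nyaw",np.degrees(th),"t",t,"\nmarks",(M@R.T+t).round(1),"\nres",np.linalg.norm(M@R.T+t-P,axis=1))
c=capture("scene")
Rc=cv2.Rodrigues(np.array(c["rvec"]))[0]
pr=[]
for m in M@R.T+t:
    q=Rc@np.array([*m,40])+np.array(c["tvec"]).ravel(); pr.append((c["fx"]*q[0]/q[2]+c["cx"],c["fy"]*q[1]/q[2]+c["cy"]))
print("proj in scene",np.round(pr,1))
im=np.ascontiguousarray(c["image"])[145:200,165:245]; im=cv2.resize(im,None,fx=8,fy=8,interpolation=cv2.INTER_CUBIC)
for u,v in pr: cv2.circle(im,(int((u-165)*8+4),int((v-145)*8+4)),3,(255,0,0),-1)
cv2.imwrite("pics/sc2.png",im[:,:,::-1])
E
```

```text
[[351.8 194.6]
 [352.9 184. ]
 [348.3 174. ]
 [339.6 167.4]
 [328.7 166.2]] [[ 539.5 -127.5]
 [ 570.9 -130.9]
 [ 600.3 -117.7]
 [ 619.5  -92.1]
 [ 622.7  -59.8]] 
yaw -51.05283116523673 t [580.35640297 -92.92413658] 
marks [[ 539.2 -127.5]
 [ 571.1 -130.8]
 [ 600.5 -117.8]
 [ 619.4  -91.9]
 [ 622.7  -59.9]] 
res [0.23704827 0.24301253 0.22618714 0.2644395  0.15713711]
proj in scene [[208.3 156.9]
 [200.  160.2]
 [195.3 165.3]
 [195.4 171.1]
 [200.7 175.9]]
```

View pics/sc2.png

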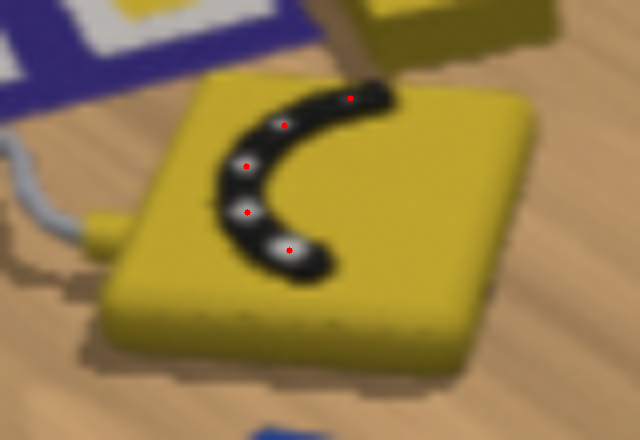

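The two views agree to under a pixel, with fit residuals of about 0.25 mm. Next: move above dot 1 with the fingers shut.

```bash
python3 -m handwheel '[[[30,-48,0,0,0,0,-1],[30,-48,0,0,0,0,-1],[30,-48,0,0,0,0,-1],[30,-48,0,0,0,0,-1],[30,-48,0,0,0,0,-1],[30,-48,0,0,0,0,-1],[30,-48,0,0,0,0,-1],[30,-48,0,0,0,0,-1]]]' 20; python3 -m handwheel '[[[30,-48,-20,0,0,0,-1],[30,-48,-20,0,0,0,-1],[30,-48,-20,0,0,0,-1],[30,-48,-20,0,0,0,-1],[30,-48,-20,0,0,0,-1],[0,0,-20,0,0,0,-1],[0,0,0,0,0,0,-1],[0,0,0,0,0,0,-1]]]'
```

```text
time_s: 1.3
eef_pos: [377.6, 121.1, 250.2]
ee_rot: [0.0, 0.132, 0.991, 0.0]
force: [0.4, 1.5, -0.1]
grip_width: -0.0
grip_force: 0.0
time_s: 2.3
eef_pos: [527.1, -116.8, 130.9]
ee_rot: [0.001, 0.131, 0.991, -0.0]
force: [-0.8, -0.1, 0.4]
grip_width: -0.0
grip_force: 0.0
```

```bash
python3 -m handwheel '[[[12,-11,-20,0,0,0,-1],[0,0,-25,0,0,0,-1],[0,0,-18,0,0,0,-1],[0,0,0,0,0,0,-1],[0,0,0,0,0,0,-1],[0,0,0,0,0,0,-1]]]'; python3 - <<'E'
from h import *
print(sense()["force"],sense()["eef_pos"])
c=capture("scene");im=np.ascontiguousarray(c["image"])[110:200,150:250]
cv2.imwrite("pics/a.png",cv2.resize(im,None,fx=6,fy=6,interpolation=cv2.INTER_CUBIC)[:,:,::-1])
E
```

```text
time_s: 3.05
eef_pos: [539.4, -128.2, 68.1]
ee_rot: [0.001, 0.131, 0.991, -0.0]
force: [-0.1, -0.4, -0.6]
grip_width: -0.001
grip_force: 0.0
[-0.06225418 -0.36120235 -0.64963224] [ 539.4074171  -128.23084217   68.14835916]
```

View pics/a.png

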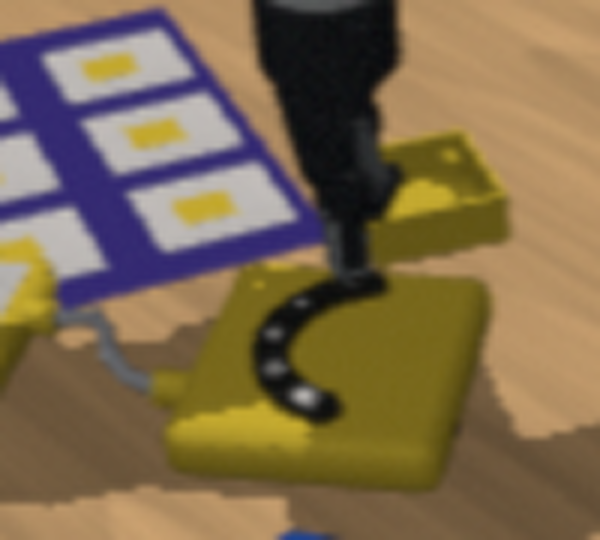

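The closed fingertips sit right over dot 1, at about (350,275) in the crop, and the lamp has not moved. I'll lower them gently.

```bash
python3 -m handwheel '[[[0,0,-4,0,0,0,-1],[0,0,-3,0,0,0,-1],[0,0,0,0,0,0,-1],[0,0,0,0,0,0,-1]]]';for i in 1; do python3 -m handwheel '[[[0,0,-1,0,0,0,-1],[0,0,-1,0,0,0,-1],[0,0,0,0,0,0,-1],[0,0,0,0,0,0,-1]]]'; python3 -m handwheel '[[[0,0,-1,0,0,0,-1],[0,0,-1,0,0,0,-1],[0,0,0,0,0,0,-1],[0,0,0,0,0,0,-1]]]'; done
```

```text
time_s: 3.6
eef_pos: [538.9, -128.2, 60.0]
ee_rot: [-0.0, 0.132, 0.991, 0.0]
force: [-1.3, 0.0, 0.6]
grip_width: -0.002
grip_force: 0.0
time_s: 4.1
eef_pos: [539.0, -128.2, 58.1]
ee_rot: [0.0, 0.132, 0.991, -0.0]
force: [-0.1, -0.5, 0.1]
grip_width: 0.004
grip_force: 0.5
time_s: 4.6
eef_pos: [539.0, -128.2, 56.1]
ee_rot: [0.0, 0.132, 0.991, -0.0]
force: [0.3, 0.1, 2.1]
grip_width: 0.0
grip_force: 1.1
```

```bash
python3 -m handwheel '[[[0,0,0,0,0,0,-1],[0,0,0,0,0,0,-1]]]'; python3 -m handwheel '[[[5,-1,0,0,0,0,-1],[5.5,-1.5,0,0,0,0,-1],[5.5,-0.5,0,0,0,0,-1],[5.5,-0.5,0,0,0,0,-1],[5.5,0.5,0,0,0,0,-1],[5,0.5,0,0,0,0,-1],[0,0,0,0,0,0,-1],[0,0,0,0,0,0,-1]]]'
```

```text
time_s: 4.85
eef_pos: [539.0, -128.2, 56.0]
ee_rot: [0.0, 0.132, 0.991, -0.0]
force: [0.2, 0.0, 2.2]
grip_width: -0.002
grip_force: 1.1
time_s: 5.85
eef_pos: [571.3, -130.7, 56.2]
ee_rot: [0.001, 0.132, 0.991, -0.0]
force: [1.8, 0.3, 1.8]
grip_width: 0.001
grip_force: 1.1
```

On dot 2 (571.1, −130.8). Next to dot 3, then on to dot 4.

```bash
python3 -m handwheel '[[[5.3,1,0,0,0,0,-1],[5,1.5,0,0,0,0,-1],[5,2,0,0,0,0,-1],[5,2.3,0,0,0,0,-1],[4.7,2.9,0,0,0,0,-1],[4.3,3.2,0,0,0,0,-1],[0,0,0,0,0,0,-1],[0,0,0,0,0,0,-1]]]'; python3 -m handwheel '[[[4,3.6,0,0,0,0,-1],[3.7,3.9,0,0,0,0,-1],[3.3,4.2,0,0,0,0,-1],[3,4.5,0,0,0,0,-1],[2.6,4.8,0,0,0,0,-1],[2.2,4.9,0,0,0,0,-1],[0,0,0,0,0,0,-1],[0,0,0,0,0,0,-1]]]'
```

```text
time_s: 6.85
eef_pos: [600.4, -117.6, 56.1]
ee_rot: [0.0, 0.132, 0.991, 0.0]
force: [0.1, 1.2, 2.6]
grip_width: -0.002
grip_force: 1.1
time_s: 7.85
eef_pos: [619.1, -91.6, 56.0]
ee_rot: [0.0, 0.131, 0.991, 0.0]
force: [1.5, 1.3, 2.8]
grip_width: -0.001
grip_force: 1.1
```

```bash
python3 -m handwheel '[[[1.8,5.2,0,0,0,0,-1],[1.3,5.3,0,0,0,0,-1],[0.9,5.4,0,0,0,0,-1],[0.3,5.4,0,0,0,0,-1],[-0.2,5.4,0,0,0,0,-1],[-0.5,5.2,0,0,0,0,-1],[0,0,0,0,0,0,-1],[0,0,0,0,0,0,-1]]]'; python3 - <<'E'
from h import *
s=sense();print(s["force"],s["eef_pos"])
for n,(x,y) in {"scene":(150,110),"top":(290,130)}.items():
    im=np.ascontiguousarray(capture(n)["image"])[y:y+90,x:x+100]
    cv2.imwrite(f"pics/b_{n}.png",cv2.resize(im,None,fx=6,fy=6,interpolation=cv2.INTER_CUBIC)[:,:,::-1])
E
```

```text
time_s: 8.85
eef_pos: [622.5, -59.6, 55.9]
ee_rot: [-0.0, 0.131, 0.991, 0.0]
force: [0.1, 0.8, 3.0]
grip_width: 0.0
grip_force: 1.2
[0.14320391 0.7610248  3.04883234] [622.53983486 -59.62279577  55.94088255]
```

View pics/b_scene.png

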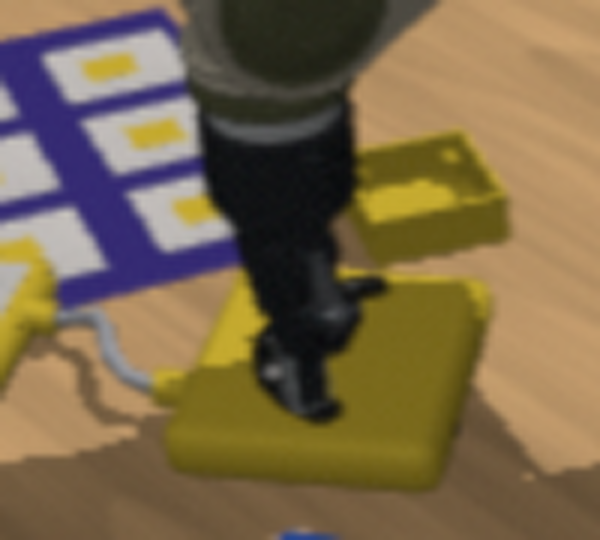

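The fingertips rest on dot 5, at about (305,400) in the crop, and the lamp edges are where they were. The push is about 3 N, so I'm handing it in.

```bash
python3 -c "
from rig import *
print(finish_job())"
```

```text
the job is handed in; nothing more can be done
None
```

I slid the closed fingertips along the strip from dot 1 to dot 5, about 3 mm down all the way, and handed in at about 9 s with them resting on dot 5 at about 3 N; the lamp showed no visible shift, and no verdict came back.

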